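# Lock the lamp carrier of a bench photometer and shut its flap

### The job

The black lamp carrier on the photometer's sloping panel is standing loose in its bayonet collar: press it in against its spring, turn it clockwise to the stop, and let it spring back into its notch so that it is locked. Then, with the carrier let go, tip the standing flap forward past upright so that it falls shut over the carrier. Do not disturb the hotplate's beaker, the tube rack or the bottle.

Things in the scene. Friction and masses are not known exactly. Their poses are not given: they have to be found in the camera images.
- photometer: bench photometer, blue case fixed to the table, 190 (x) by 200 (y) by 159 high. Origin: centre of its underside; own -x is its front, turned to the robot's right (-y). Rear block (x +16 to +90) 159 high. Before it a flat grey panel slopes 30 degrees, 30 high at x -90 to 91 high at x +16, facing front and up. At y +-92 to 100 a cheek stands 30 above the panel, square to it.
- socket_centre (a point): centre of the bayonet collar, on the panel's surface (case frame x -37, y 0, z 61 mm). Axes: x up the slope, z square out of the panel (30 degrees from vertical, leaning to the front), y level. The aluminium collar round it has outer radius 31, inner 25, stands 22 out of the panel and has two opposite J-shaped slots.
- carrier_grip (a point): on the black lamp carrier's axis, in its wing-shaped grip bar: 44 long (own x), 12 thick (y), 22 tall (z, out of the panel). 9 below the bar's outer end, 13 above the round body (radius 23) under it. Fully out it stands 49 out from socket_centre. Moves and turns with the carrier. Two steel pins in line with the bar ride in the collar's slots and keep the carrier captive.
- carrier_press (a joint): how far the carrier is pressed in along the socket's -z, m: 0 = fully out (start), 0.012 = bottomed. The spring pushes it out: 3 N at 0, 10 N bottomed. It must be 0.009 in or more to turn between start and stop. Locked, the spring holds it at about 0.005, in a notch 3.5 mm deep.
- carrier_turn (a joint): turn of the carrier, rad, growing clockwise seen from outside (about the socket's -z). 0 to 0.05 at the start: the bar lies 55 degrees anticlockwise of the slope direction. 0.96 = stop, the bar points straight up and down the slope, at the notch. Friction 0.02 N m.
- flap (a joint): swing of the clear flap, rad: 0 = shut, parallel to the panel and 61 above it; 2.09 = upright; 2.44 = open on its stop, leaning 20 degrees back (to the rear), as at the start. About 0.18 kg, swings freely; falls shut by itself once clearly forward of upright (below about 1.95), back on its stop above 2.25.
- flap_hinge (a point): middle of the flap's hinge, a level line along the case's y at the top front edge of the rear block (case frame x +16, z 162 mm). Axes turn with the flap: -x from the hinge to its free edge, z out of its outer face (the rear face while open, the top when shut).
- flap_edge (a point): middle of the flap's free edge, on its outer face (the rear face while open; this is then the highest part, about 285 above the table). The flap is a clear plate 130 from hinge to this edge, 182 wide, 3 thick; grey flanges 30 deep stand on its inner face along both sides and the free edge.
- hotplate: blue hotplate, fixed, 160 by 150 with a round white top 80 high, behind the photometer, towards its +y side. Origin: centre of the underside.
- beaker: glass beaker, 76 wide and 95 high, standing loose on the hotplate. Origin: centre of its underside, z up. A bystander.
- tube_rack: white rack 200 by 60, 130 high, with two corked tubes reaching to 182 high, loose, behind the photometer (its +x side). Origin: centre of its underside. A bystander.
- bottle: clear bottle with a cap, 72 wide and 190 high, loose, on the photometer's -y side. Origin: centre of its underside. A bystander.

How it is judged:
By the outcome, as a careful person would: the job done as asked, in the order asked, and still so for the second after the job is handed in, with the robot touching nothing.
It also fails if it takes over 53 s, if anything falls off the work surface, if the arm or the gripper's body presses on something with over 40 N, if the wrist force passes 120 N, or if a joint passes its speed limit or range.

### The arm

A 6-joint arm with a two-finger parallel gripper is mounted at the origin on the work surface. World frame = base frame: x ahead of the robot, y to its left, z up, the work surface at z = 0. Lengths are in m, angles in degrees, forces in N, time in s.
With the tool pointing down it reaches from about 0.35 to 0.775 m from the base axis. Payload 5.5 kg.
Tool frame: the origin (TCP) lies midway between the tips of the shut fingers; the grasp point (between the pads) lies 19 mm behind it; z points along the fingers, y is the line along which they close (so a half turn about z gives the same grasp; the last joint's range is limited). The gripper opens to 85 mm and grips with 20 to 120 N. Pads are 22 mm wide; open, the fingers measure 114 mm over their backs; the gripper's body (76 mm by 85 mm) begins 54 mm behind the grasp point. The pads swing forward as they close: fully open they stand 13 mm farther back than shut.
Start: joints at [-79.79, 17.945, 2.641, 74.691, 0, 82.002], TCP at [0.18, -0.546, 0.231] pointing down, gripper open.
Joint ranges: [-158.12, 158.12], [-49.38, 96.58], [-58.88, 72.47], [-126.05, 133.96], [-84.25, 85.87], [-180, 180]. Speed limits (degrees/s): [147.25, 147.25, 180, 180, 180, 180].

### API

Orientations are given as [roll, pitch, yaw] about the fixed x, y, z axes, in that order (R = Rz(yaw) Ry(pitch) Rx(roll)).
In Python, from bench import r gives the robot as it stands.
- The arm moves only by the shell command python3 -m jog 'ROWS'. ROWS is JSON, a list of rows, each a list of 7 numbers: the closure, from -1 (fully open) to 1 (shut), so that 0 is half open, then the shift along the tool's x, y, z in mm, then the turn, a rotation vector about the tool's x, y, z in degrees. In form: [[claw, tx, ty, tz, ax, ay, az], ...]. A call has 1 to 10 rows; each row is the pose to reach, as a shift and turn from the pose commanded when the call began, along the tool's axes at that moment; what a row does not reach only later rows make up. A row lasts 1/8 s, in which the tool goes at most 62.5 mm and 10.7 degrees, less where a joint would pass 70% of its speed; a pose out of reach is approached as far as the arm can. A call with a gripper value outside its range is refused whole. The fingers move at their own pace and stop on an object; the grip force is fixed at half the most. Time passes only in rows, so rows that repeat a pose let the fingers close. It gives the time, the measured TCP pose, the force, the opening and the grip force at its end, in the units of the state.
- r.read_state(): the state, without advancing time (a new reading comes with each control period).
- r.capture(name): name is "scene" or "top" or "wrist"; returns the picture (400x640x3 uint8, red, green, blue); there is no depth.
- r.camera_params(name): a dict with "mtx" (3x3 intrinsics, pixels), "k1" (the pictures are not rectified: a ray, as slopes to the right and down, at radius r is drawn at 1 + k1 r^2 times it, then the intrinsics apply), "R" (3x3) and "t" (3): a world point X has camera coordinates R X + t. Camera axes: x right, y down, z forward; pixel columns grow to the right and rows downward; lengths in m; the calibration is good to about 2 mm. A picture is of the moment at which its call begins: read the wrist's pose just before it. camera_params takes no time and is no camera call; for the wrist camera it gives the pose at the moment of the call.
- r.hand_in(): hands the job in; it is judged then, once.
Trained networks look in the newest picture that a camera, given by its name, has taken for a name from the list of things; names that differ only in an ending like _2 or _b are one class to them, and where a whole thing is asked for, a point or a joint stands for the part that bears it (a point fixed in the world has none). Each returns a list of dicts, best first, with "conf" (0 to 1); they miss things now and then, are a little off and sometimes report something else, mostly with a low value. They report only what shows in the picture. A call takes as long as a camera call.
- r.outline_of(camera, label): "region" (400x640 bool, what is visible of it) and "location" ([column, row] in pixels, amid what is visible of it).
- r.spot_point(camera, label): "location" ([column, row] in pixels: a listed point, or the origin of a listed thing).
The state is a dict: "t": time; "joints": joint angles; "qd": joint speeds; "joint_efforts": joint torques, N m; "tool_pos": TCP position; "tcp_rot": TCP orientation; "contact_force": force on the tool from outside, world axes, zero at the start; "moment": the same for the moment, N m; "opening": finger opening in m; "grasp_force": force on a finger pad.
Only numpy, scipy, OpenCV 4.12 (cv2) and the standard library are available. Lean on these libraries where they do the work, as an engineer would, in place of code of your own. Each camera call takes 0.05 s, during which the arm holds its last target. There are 200 camera calls.

## Working session

There is one attempt and no reset: what is moved stays moved. The work goes in short steps, Python scripts to look and compute and a shell command to move; the robot and the scene stay as the last step left them, time stands still between calls to the robot, and variables do not carry over. Pictures are saved under pics/ and viewed, at most 10 in all, crops included, and the job is handed in when it is done.

```bash
mkdir -p pics; ls
cat > h.py <<'E'
import numpy as np,cv2
from bench import r
from scipy.spatial.transform import Rotation as Ro
def ray(cam,px,P=None):
    P=P or r.camera_params(cam)
    K=np.array(P["mtx"]);R=np.array(P["R"]);t=np.array(P["t"])
    d=cv2.undistortPoints(np.array([[px]],float),K,np.array([P["k1"],0,0,0,0.]))[0,0]
    # k1 convention: drawn = (1+k1 r^2)*ray, same as OpenCV
    return -R.T@t, R.T@np.array([d[0],d[1],1.])
def proj(cam,X,P=None):
    P=P or r.camera_params(cam)
    R=np.array(P["R"]);t=np.array(P["t"])
    return cv2.projectPoints(np.atleast_2d(np.array(X,float)),cv2.Rodrigues(R)[0],t,np.array(P["mtx"]),np.array([P["k1"],0,0,0,0.]))[0][:,0]
def save(cam,name):
    im=r.capture(cam);cv2.imwrite("pics/"+name,im[:,:,::-1]);return im
def tri(obs):
    A=np.zeros((3,3));b=np.zeros(3)
    for o,d in obs:
        d=d/np.linalg.norm(d);M=np.eye(3)-np.outer(d,d);A+=M;b+=M@o
    return np.linalg.solve(A,b)
E
python3 - <<'E'
from h import *
for c in ("scene","top"):
    save(c,c+"0.png")
    P=r.camera_params(c); print(c,-np.array(P["R"]).T@P["t"])
    for l in ("photometer","socket_centre","carrier_grip","flap_hinge","flap_edge","hotplate","beaker","tube_rack","bottle"):
        for q in r.spot_point(c,l)[:2]: print(c,l,np.round(q["location"],1),round(q["conf"],2))
s=r.read_state();print(s)
E
```

```text
pics
scene [0.32256428 0.1406409  1.04653032]
scene photometer [370.6 229.7] 0.85
scene socket_centre [388.3 220.9] 0.7
scene socket_centre [403.  219.6] 0.33
scene carrier_grip [403.8 219.9] 0.94
scene flap_hinge [402.  216.3] 0.72
scene flap_edge [354.  194.2] 0.89
scene flap_edge [295.3 282.5] 0.7
scene hotplate [295.5 282. ] 0.69
scene beaker [290.1 272.1] 0.64
scene beaker [301.3 192.9] 0.27
scene tube_rack [301.3 192. ] 0.63
top [0.51892987 0.08259436 0.8688235 ]
top photometer [398.2 235.3] 0.9
top socket_centre [417.2 235.9] 0.69
top carrier_grip [440.6 235.3] 0.85
top carrier_grip [418.1 237.7] 0.69
top flap_edge [378.1 220.9] 0.72
top hotplate [291.9 285. ] 0.92
top beaker [282.6 281.8] 0.76
top beaker [438.2 234.6] 0.2
top tube_rack [317.5 171.8] 0.66
top bottle [387.5 152.9] 0.75
{'t': 1.0, 'joints': array([-7.97879481e+01,  1.79438233e+01,  2.64230004e+00,  7.46907613e+01,
       -1.95798184e-03,  8.20020492e+01]), 'qd': array([ 0.0165268 , -0.04076526, -0.02003986, -0.06984409,  0.02040608,
       -0.00174402]), 'joint_efforts': array([-1.37655243e-03, -4.80473614e+01,  2.98818022e+01,  1.78182659e-04,
       -3.81689224e-04, -8.91071579e-06]), 'tool_pos': array([ 0.17968264, -0.54625456,  0.23134215]), 'tcp_rot': array([1.79992632e+02, 3.01244676e-03, 1.82100024e+01]), 'contact_force': array([ 0.37360651, -0.35080033, -0.27554876]), 'moment': array([ 0.01361154, -0.03903014,  0.00550509]), 'grasp_force': 0.0, 'opening': 0.08534190788200519}
```

View pics/scene0.png

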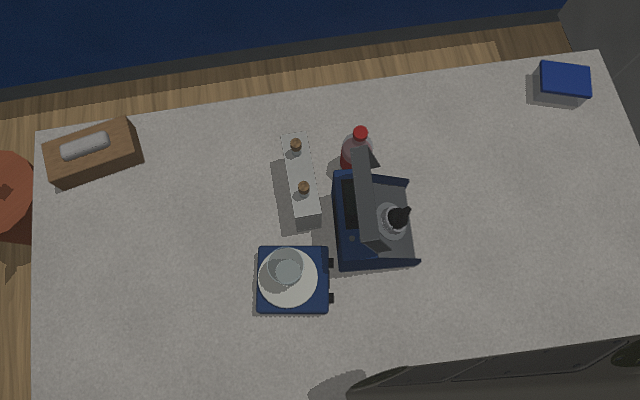

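View pics/top0.png

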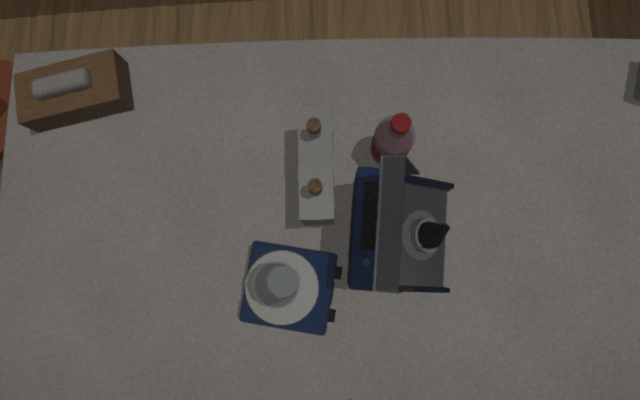

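Run:
```python
from h import *
# fit photometer pose (x,y,yaw) to observations in both cams
from scipy.optimize import least_squares
s,c=np.sin(np.pi/6),np.cos(np.pi/6)
n=np.array([-s,0,c])
sock=np.array([-.037,0,.061]); grip=sock+.049*n
h=np.array([.016,0,.162])
a=np.radians(20)
u=np.array([np.sin(a),0,np.cos(a)])
edge=h+.13*u
obs=[("scene",np.zeros(3),(370.6,229.7)),("scene",sock,(388.3,220.9)),("scene",grip,(403.8,219.9)),("scene",edge,(354,194.2)),
("top",np.zeros(3),(398.2,235.3)),("top",sock,(417.2,235.9)),("top",grip,(440.6,235.3)),("top",edge,(378.1,220.9))]
P={k:r.camera_params(k) for k in("scene","top")}
def W(p,X): return Ro.from_euler('z',p[2]).apply(X)+[p[0],p[1],0]
f=lambda p:np.concatenate([proj(k,W(p,X),P[k])[0]-px for k,X,px in obs])
for y0 in (0,1.57,3.1,-1.57):
    q=least_squares(f,[.5,-.1,y0],loss="soft_l1",f_scale=3)
    print(q.cost,q.x[:2],np.degrees(q.x[2]));print(np.round(f(q.x).reshape(-1,2),1).tolist())
for l,px,z in(("bottle",(387.5,152.9),0),("beaker",(282.6,281.8),.08),("tube_rack",(317.5,171.8),0),("hotplate",(291.9,285),0)):
    o,d=ray("top",px);print(l,o+d*(z-o[2])/d[2])
```

```text
17.871355165731064 [ 0.55795257 -0.03356992] 83.59701781125038
[[0.2, 0.3], [1.6, 1.8], [0.1, -2.8], [2.0, -0.3], [-3.5, -0.1], [2.2, -0.3], [-2.5, 0.6], [-0.5, -0.2]]
17.871355165731057 [ 0.55795257 -0.03356992] 83.59701787931556
[[0.2, 0.3], [1.6, 1.8], [0.1, -2.8], [2.0, -0.3], [-3.5, -0.1], [2.2, -0.3], [-2.5, 0.6], [-0.5, -0.2]]
17.87135516573103 [ 0.55795257 -0.03356992] 83.59701762498347
[[0.2, 0.3], [1.6, 1.8], [0.1, -2.8], [2.0, -0.3], [-3.5, -0.1], [2.2, -0.3], [-2.5, 0.6], [-0.5, -0.2]]
1030.4434684186488 [ 0.55816254 -0.04714638] -87.23005928290115
[[5.7, -0.7], [-24.2, 5.0], [-48.5, 3.5], [73.9, -10.0], [3.4, -0.3], [-30.8, -1.2], [-65.6, -0.9], [100.4, 1.1]]
bottle [ 0.72321154 -0.02418332  0.        ]
beaker [0.47417438 0.17749852 0.08      ]
tube_rack [0.68673794 0.11695332 0.        ]
hotplate [0.46334685 0.16891543 0.        ]
```

The scene view shows the carrier at about (400,217) and the flap at about (365,200). The bottle is at (360,145) in the scene view and beyond the -y side of the case in the top view. The fit gives yaw ≈ 84° and agrees with the pictures. Next I work out the approach pose above the carrier for a close look.

```bash
cat >> h.py <<'E'
def case(p):  # p=x,y,yawdeg -> R,t
    return Ro.from_euler('z',p[2],degrees=True), np.array([p[0],p[1],0])
c30,s30=np.cos(np.pi/6),np.sin(np.pi/6)
SOCK=np.array([-.037,0,.061]); N=np.array([-s30,0,c30]); UP=np.array([c30,0,s30])
def toolpose(p,out,turn,up=0,side=0):
    """TCP 'out' above socket along n; turn = carrier_turn in deg (0..55) the closing line is square to the bar"""
    Rc,t=case(p)
    pos=Rc.apply(SOCK+out*N+up*UP+np.array([0,side,0]))+t
    a=np.radians(55-turn)  # anticlockwise from outside, about n
    x=UP*np.cos(a)+np.cross(N,UP)*np.sin(a); z=-N; y=np.cross(z,x)
    return pos, Ro.from_matrix(Rc.as_matrix()@np.c_[x,y,z])
def cur(meas=True):
    s=r.read_state(); return np.array(s["tool_pos"]),Ro.from_euler('xyz',s["tcp_rot"],degrees=True)
def delta(pos,R,frm=None):
    p0,R0=frm or cur()
    return np.round(R0.inv().apply(pos-p0)*1000,1),np.round((R0.inv()*R).as_rotvec(degrees=True),1)
E
python3 - <<'E'
from h import *
p=(.558,-.0336,83.6)
print(delta(*toolpose(p,.17,0)),toolpose(p,.17,0)[0])
P=r.camera_params("wrist");o=-np.array(P["R"]).T@P["t"];p0,R0=cur()
print("cam in tool",R0.inv().apply(o-p0),"axis",R0.inv().apply(np.array(P["R"])[2]))
E
```

```text
(array([ 468.8, -257.8,   23.1]), array([   3.3,   36. , -117.2])) [ 0.54440079 -0.15483969  0.20822432]
cam in tool [ 0.07850841  0.00095741 -0.14307333] axis [-3.07503253e-01  4.61541343e-04  9.51546918e-01]
```

```bash
python3 -m jog '[[-1,470,-258,23,3.3,36,-117],[-1,470,-258,23,3.3,36,-117],[-1,470,-258,23,3.3,36,-117],[-1,470,-258,23,3.3,36,-117],[-1,470,-258,23,3.3,36,-117],[-1,470,-258,23,3.3,36,-117],[-1,470,-258,23,3.3,36,-117],[-1,470,-258,23,3.3,36,-117],[-1,470,-258,23,3.3,36,-117],[-1,470,-258,23,3.3,36,-117]]'
python3 - <<'E'
from h import *
p=(.558,-.0336,83.6)
print(delta(*toolpose(p,.17,0)))
print(r.read_state()["joints"])
E
```

```text
t: 2.25
tool_pos: [0.5467, -0.1517, 0.2083]
tcp_rot: [158.9, -18.2, 127.2]
contact_force: [-0.7, 0.1, 0.9]
opening: 0.0855
grasp_force: 0.0
(array([-1.1, -3.3, -1.6]), array([  0.3,   4.3, -13.9]))
[-36.99612881  23.78220144   2.65837363  80.52579353  25.19404877
  16.63652916]
```

```bash
python3 -m jog '[[-1,0,0,0,0,4,-10],[-1,-1,-3,-2,0,4,-14],[-1,-1,-3,-2,0,4,-14]]'
python3 - <<'E'
from h import *
p=(.558,-.0336,83.6)
print(delta(*toolpose(p,.17,0)))
s=r.read_state();P=r.camera_params("wrist")
im=save("wrist","w1.png")
for l in ("photometer","socket_centre","carrier_grip","flap_hinge","flap_edge"):
    for q in r.spot_point("wrist",l)[:2]: print(l,np.round(q["location"],1),round(q["conf"],2))
Rc,t=case(p)
for X in (np.zeros(3),SOCK,SOCK+.049*N,[.016,0,.162]): print(np.round(proj("wrist",Rc.apply(X)+t,P),1))
import json;np.savez("w1.npz",**{k:np.array(v) for k,v in P.items()})
E
```

```text
t: 2.62
tool_pos: [0.5435, -0.1577, 0.2083]
tcp_rot: [154.5, -16.5, 141.6]
contact_force: [0.3, 0.9, 0.1]
opening: 0.0854
grasp_force: 0.0
(array([1. , 2.3, 1.5]), array([ 0.4,  0.5, -0.6]))
photometer [320.5 155.1] 0.95
socket_centre [319.4 171.5] 0.73
carrier_grip [319.7 187.1] 0.91
flap_hinge [427.  116.6] 0.84
[[320.6 152.5]]
[[320.3 168.1]]
[[320.9 182.6]]
[[426.7 114.8]]
```

View pics/w1.png

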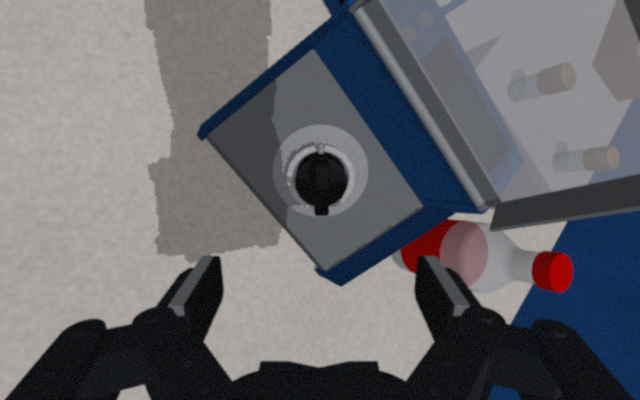

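The wrist view shows the bar vertical in the image at about (321,190), so the tool is turned correctly. The collar is at (320,180) and the hinge is about (427,117). The prediction is off by 3–4 px, so I refine it with this picture.

Run:
```python
from h import *
from scipy.optimize import least_squares
P=dict(np.load("w1.npz"));P["k1"]=float(P["k1"])
ob=[(np.zeros(3),(320.5,155.1)),(SOCK,(319.4,171.5)),(SOCK+.049*N,(319.7,187.1)),(np.array([.016,0,.162]),(427,116.6))]
def f(p):
    Rc,t=case(p); return np.concatenate([proj("wrist",Rc.apply(X)+t,P)[0]-q for X,q in ob])
q=least_squares(f,[.558,-.0336,83.6],x_scale=[.01,.01,1]);p=q.x;print(p,np.round(f(p).reshape(-1,2),1).tolist())
np.save("p.npy",p)
print("now",delta(*toolpose(p,.17,0)),"pre",delta(*toolpose(p,.075,0)),"grasp",delta(*toolpose(p,.041,0)))
```

```text
[ 5.59164078e-01 -3.59284424e-02  8.44587505e+01] [[-0.5, -0.5], [0.5, -0.4], [1.0, -0.7], [-1.3, 1.2]]
now (array([-3.3,  2.2,  0.9]), array([ 0.6,  0.9, -1.3])) pre (array([-1.9,  1.2, 95.9]), array([ 0.6,  0.9, -1.3])) grasp (array([ -1.4,   0.8, 129.9]), array([ 0.6,  0.9, -1.3]))
```

```bash
python3 -m jog '[[-1,-2,1,50,0.6,0.9,-1.3],[-1,-2,1,90,0.6,0.9,-1.3],[-1,-1.5,1,115,0.6,0.9,-1.3],[-1,-1.5,1,130,0.6,0.9,-1.3],[-1,-1.5,1,130,0.6,0.9,-1.3],[0,-1.5,1,130,0.6,0.9,-1.3],[0.4,-1.5,1,130,0.6,0.9,-1.3],[0.4,-1.5,1,130,0.6,0.9,-1.3]]'
python3 - <<'E'
from h import *
p=np.load("p.npy")
print(delta(*toolpose(p,.041,0)))
im=save("wrist","w2.png")
for q in r.spot_point("wrist","carrier_grip")[:2]: print(np.round(q["location"],1),round(q["conf"],2))
Rc,t=case(p);print(proj("wrist",Rc.apply(SOCK+.049*N)+t))
E
```

```text
t: 3.92
tool_pos: [0.5542, -0.0938, 0.0967]
tcp_rot: [154.7, -16.6, 143.3]
contact_force: [-0.1, -0.3, -0.3]
opening: 0.0323
grasp_force: 0.0
(array([ 0.7, -0. ,  0.5]), array([0. , 0. , 0.1]))
[317.4 264.4] 0.61
[[319.6462653 264.5269973]]
```

View pics/w2.png

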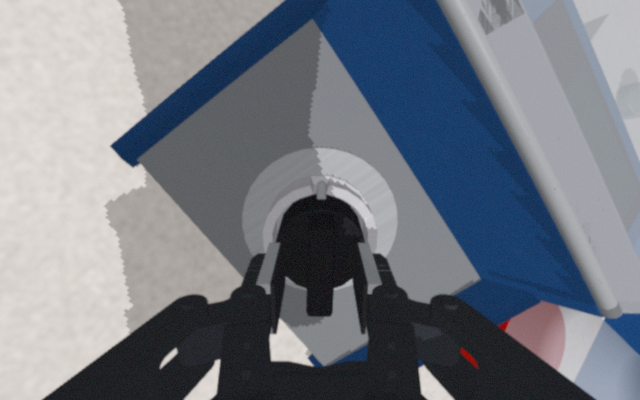

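The bar, at about (320,265–315), is centred between the fingers at (270,…) and (370,…). Closing now.

```bash
python3 -m jog '[[1,0,0,0,0,0,0],[1,0,0,0,0,0,0],[1,0,0,0,0,0,0],[1,0,0,0,0,0,0],[1,0,0,0,0,0,0]]'; python3 -m jog '[[1,0,0,4,0,0,0],[1,0,0,8,0,0,0],[1,0,0,11,0,0,0],[1,0,0,11,0,0,0]]'
python3 - <<'E'
from h import *
p=np.load("p.npy");s=r.read_state();_,R=cur()
print(delta(*toolpose(p,.030,0)),"F tool",R.inv().apply(s["contact_force"]),R.inv().apply(s["moment"]))
E
```

```text
t: 4.65
tool_pos: [0.5541, -0.093, 0.0964]
tcp_rot: [154.6, -16.7, 143.3]
contact_force: [2.3, 1.7, 3.9]
opening: 0.0103
grasp_force: 61.2
t: 5.15
tool_pos: [0.5547, -0.0878, 0.0873]
tcp_rot: [154.6, -16.6, 143.3]
contact_force: [0.7, -1.0, 9.2]
opening: 0.0104
grasp_force: 62.1
(array([ 0.4, -0.4,  0.3]), array([ 0. , -0. ,  0.1])) F tool [ 1.52832225  3.56101789 -8.3874597 ] [-0.23262757  0.34176492  0.03173794]
```

```bash
python3 -m jog '[[1,0,0,1.3,0,0,0],[1,0,0,1.3,0,0,8],[1,0,0,1.3,0,0,16],[1,0,0,1.3,0,0,24],[1,0,0,1.3,0,0,32],[1,0,0,1.3,0,0,40],[1,0,0,1.3,0,0,48],[1,0,0,1.3,0,0,53],[1,0,0,1.3,0,0,56],[1,0,0,1.3,0,0,56]]'
python3 - <<'E'
from h import *
p=np.load("p.npy");s=r.read_state();_,R=cur()
print(delta(*toolpose(p,.029,55)),"F tool",R.inv().apply(s["contact_force"]),R.inv().apply(s["moment"]))
save("wrist","w3.png")
E
```

```text
t: 6.4
tool_pos: [0.5546, -0.0872, 0.0864]
tcp_rot: [-179.5, -30.0, 83.4]
contact_force: [-0.1, -0.4, 10.3]
opening: 0.0103
grasp_force: 62.3
(array([-0.2, -0.5,  0.3]), array([ 0. , -0. , -0.9])) F tool [ 4.84891966 -0.15102829 -9.12744726] [ 0.37294235  0.42175976 -0.46591154]
```

View pics/w3.png

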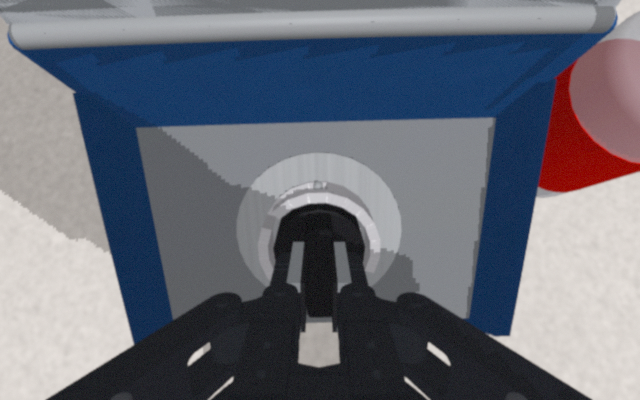

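The bar now runs up and down the slope at columns 305–335, and the moment of −0.47 N·m shows it is at the stop. Next I let it spring back and check the notch with a slight pull and a back-turn.

```bash
python3 -m jog '[[1,0,0,-2,0,0,0],[1,0,0,-4,0,0,0],[1,0,0,-6,0,0,-0.5],[1,0,0,-6.5,0,0,-1],[1,0,0,-6.5,0,0,-1]]'
python3 - <<'E'
from h import *
p=np.load("p.npy");s=r.read_state();_,R=cur()
print(delta(*toolpose(p,.036,55)),"F tool",R.inv().apply(s["contact_force"]),R.inv().apply(s["moment"]))
E
python3 -m jog '[[1,0,0,0,0,0,-3],[1,0,0,0,0,0,-5],[1,0,0,0,0,0,-5]]'
python3 - <<'E'
from h import *
p=np.load("p.npy");s=r.read_state();_,R=cur()
print(delta(*toolpose(p,.036,55)),"F tool",R.inv().apply(s["contact_force"]),R.inv().apply(s["moment"]))
E
```

```text
t: 7.08
tool_pos: [0.5543, -0.0902, 0.0917]
tcp_rot: [179.9, -30.0, 84.6]
contact_force: [-0.2, 1.4, 7.4]
opening: 0.0107
grasp_force: 61.7
(array([-0.2, -0.4, -0.7]), array([-0. , -0. ,  0.1])) F tool [ 4.94024499 -0.30312151 -5.73531035] [-0.00355201  0.35563278 -0.20666131]
t: 7.45
tool_pos: [0.5544, -0.0902, 0.0916]
tcp_rot: [177.1, -29.9, 90.3]
contact_force: [1.3, 1.1, 6.1]
opening: 0.0108
grasp_force: 61.7
(array([-0.1, -0.5, -0.8]), array([ 0. , -0.1,  5.1])) F tool [ 3.98108983  1.53716892 -4.70592411] [-0.16042361  0.3585335   0.20455376]
```

```bash
python3 -m jog '[[1,0,0,0,0,0,5],[1,0,0,-1.5,0,0,5],[1,0,0,-3,0,0,5],[1,0,0,-3,0,0,5]]'
python3 - <<'E'
from h import *
p=np.load("p.npy");s=r.read_state();_,R=cur()
print(delta(*toolpose(p,.036,55)),"F tool",R.inv().apply(s["contact_force"]),R.inv().apply(s["moment"]))
E
```

```text
t: 7.95
tool_pos: [0.5541, -0.0908, 0.0928]
tcp_rot: [-180.0, -30.1, 84.6]
contact_force: [4.7, 5.4, -2.2]
opening: 0.0104
grasp_force: 60.2
(array([-0.3, -0.3,  0.6]), array([-0.1, -0.1,  0.1])) F tool [3.93548187 4.15283508 4.77917574] [-0.83577618  0.24823171 -0.21050021]
```

The carrier held against a 5 N pull and against back-turning, so it is locked. I release it and retreat along its axis.

```bash
python3 -m jog '[[1,0,0,1.5,0,0,0],[-1,0,0,1.5,0,0,0],[-1,0,0,1.5,0,0,0],[-1,0,0,1.5,0,0,0],[-1,0,0,-10,0,0,0],[-1,0,0,-50,0,0,0],[-1,0,0,-90,0,0,0],[-1,0,0,-130,0,0,0],[-1,0,0,-130,0,0,0]]'
python3 - <<'E'
from h import *
p=np.load("p.npy")
P=r.camera_params("wrist");save("wrist","w4.png")
Rc,t=case(p)
for q in r.spot_point("wrist","carrier_grip")[:2]: print(np.round(q["location"],1),round(q["conf"],2))
for o in (.049,.044): print(o,proj("wrist",Rc.apply(SOCK+o*N)+t,P))
# flap pose check
for c in("scene","top"):
    a=np.radians(20);e=np.array([.016+.13*np.sin(a),0,.162+.13*np.cos(a)]);print(c,proj(c,Rc.apply(e)+t))
down=Ro.from_euler('xyz',[180,0,p[2]],degrees=True)
for n,X in (("A",[-.13,0,.36]),("B",[.115,0,.36]),("C",[.115,0,.255]),("D",[-.01,0,.255])):
    W=Rc.apply(X)+t; print(n,W,delta(W,down))
E
```

```text
t: 9.07
tool_pos: [0.549, -0.1593, 0.2095]
tcp_rot: [179.7, -29.8, 84.6]
contact_force: [-0.5, -0.0, 0.7]
opening: 0.0852
grasp_force: 0.0
[314.2 181.5] 0.67
0.049 [[315.52959023 183.07515618]]
0.044 [[315.54956037 181.41123791]]
scene [[357.21626828 193.54149936]]
top [[379.33210446 220.46138706]]
A [ 0.54661097 -0.16532094  0.36      ] (array([  69.6,   -0.3, -137. ]), array([  0., -30.,   0.]))
B [0.57026875 0.07853416 0.36      ] (array([ 2.818e+02, -2.000e-01, -1.450e+01]), array([  0., -30.,   0.]))
C [0.57026875 0.07853416 0.255     ] (array([229.3,  -0.3,  76.5]), array([  0., -30.,   0.]))
D [ 0.55819845 -0.04588171  0.255     ] (array([121. ,  -0.3,  14. ]), array([  0., -30.,   0.]))
```

View pics/w4.png

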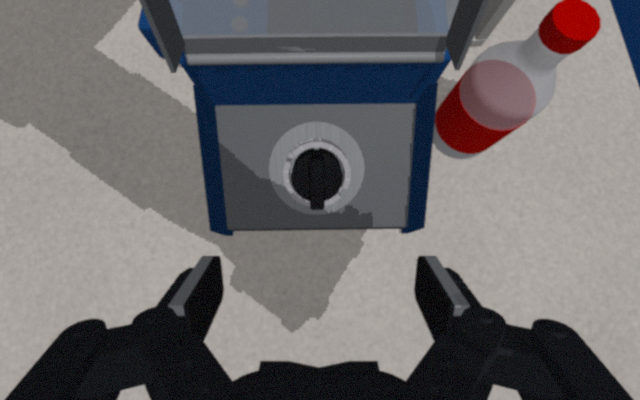

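The bar stands straight up and down the slope at (317,180), and the grip point matches the pressed-in depth of 5 mm. Next I go up and over the flap.

```bash
python3 -m jog '[[1,23,0,-46,0,-10,0],[1,46,0,-91,0,-20,0],[1,70,0,-137,0,-30,0],[1,70,0,-137,0,-30,0],[1,123,0,-106,0,-30,0],[1,176,0,-76,0,-30,0],[1,229,0,-45,0,-30,0],[1,282,0,-14.5,0,-30,0],[1,282,0,-14.5,0,-30,0],[1,282,0,-14.5,0,-30,0]]'
python3 - <<'E'
from h import *
p=np.load("p.npy");Rc,t=case(p)
down=Ro.from_euler('xyz',[180,0,p[2]],degrees=True)
for n,X in (("C",[.115,0,.255]),("D",[-.01,0,.255])): print(n,delta(Rc.apply(X)+t,down))
P=r.camera_params("scene");save("scene","s5.png")
for l in("flap_edge","beaker","tube_rack"):
    for q in r.spot_point("scene",l)[:2]: print(l,np.round(q["location"],1),round(q["conf"],2))
E
```

```text
t: 10.42
tool_pos: [0.5698, 0.0794, 0.3582]
tcp_rot: [-179.8, -0.0, 84.6]
contact_force: [-0.5, -0.8, 1.9]
opening: 0.0003
grasp_force: 0.0
C (array([ -0.9,   0.9, 103.2]), array([-0.2, -0. ,  0.1]))
D (array([-125.9,    0.6,  103.1]), array([-0.2, -0. ,  0.1]))
beaker [290.7 271.5] 0.75
beaker [299.8 191.8] 0.62
tube_rack [300.6 196.1] 0.94
tube_rack [295.1 283.4] 0.37
```

View pics/s5.png

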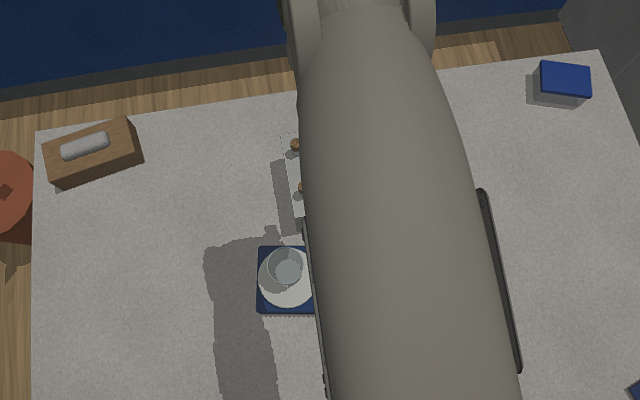

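```bash
python3 -m jog '[[1,0,0,40,0,0,0],[1,0,0,80,0,0,0],[1,0,0,103,0,0,0],[1,0,0,103,0,0,0],[1,-25,0,103,0,0,0],[1,-40,0,103,0,0,0],[1,-46,0,103,0,0,0],[1,-52,0,103,0,0,0],[1,-58,0,103,0,0,0],[1,-64,0,103,0,0,0]]' ; python3 -m jog '[[1,-6,0,0,0,0,0],[1,-12,0,0,0,0,0],[1,-18,0,0,0,0,0],[1,-24,0,0,0,0,0],[1,-30,0,0,0,0,0],[1,-36,0,0,0,0,0],[1,-42,0,0,0,0,0],[1,-48,0,0,0,0,0],[1,-54,0,0,0,0,0],[1,-58,0,0,0,0,0]]'
```

```text
t: 11.88
tool_pos: [0.5642, 0.0155, 0.2569]
tcp_rot: [-180.0, -0.0, 84.5]
contact_force: [0.6, 1.0, 0.4]
opening: 0.0003
grasp_force: 0.1
t: 13.12
tool_pos: [0.5587, -0.0426, 0.2569]
tcp_rot: [-180.0, -0.0, 84.5]
contact_force: [0.1, 0.2, -0.7]
opening: 0.0001
grasp_force: 0.0
```

```bash
python3 -m jog '[[1,0,0,0,0,0,0],[1,0,0,0,0,0,0],[1,0,0,-50,0,0,0],[1,0,0,-100,0,0,0],[1,-60,0,-100,0,0,0],[1,-120,0,-100,0,0,0],[1,-160,0,-100,0,0,0],[1,-160,0,-100,0,0,0]]' ;python3 - <<'E'
from h import *
im=save("wrist","w6.png")
for l in("flap_edge","flap_hinge","carrier_grip"):
    for q in r.spot_point("wrist",l)[:2]: print(l,np.round(q["location"],1),round(q["conf"],2))
p=np.load("p.npy");Rc,t=case(p)
h=np.array([.016,0,.162])
print("shut edge predicted",proj("wrist",Rc.apply(h-.13*UP)+t))
E
```

```text
t: 14.12
tool_pos: [0.5431, -0.2041, 0.3562]
tcp_rot: [-180.0, -0.0, 84.3]
contact_force: [0.3, 0.8, 0.4]
opening: 0.0001
grasp_force: 0.0
shut edge predicted [[318.16810893  94.21153423]]
```

View pics/w6.png

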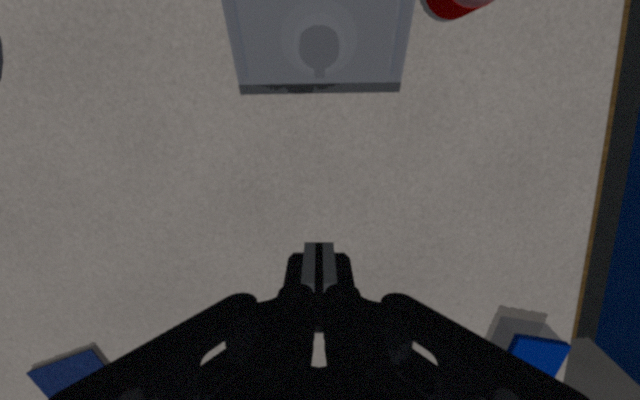

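The flap lies shut over the carrier: its edge is at rows 84–93 (predicted 94), and the carrier shows through at (320,45). One numeric check of the bystanders, then I hand in if they are unmoved.

Run:
```python
from h import *
ok=True
for c,ref in(("top",{"beaker":(282.6,281.8),"tube_rack":(317.5,171.8),"bottle":(387.5,152.9)}),("scene",{"beaker":(290.1,272.1),"tube_rack":(301.3,192)})):
    r.capture(c)
    for l,e in ref.items():
        L=[q["location"] for q in r.spot_point(c,l)]
        d=min([np.hypot(*(np.array(x)-e)) for x in L],default=None); print(c,l,d)
        ok&= d is None or d<6
if ok: print(r.hand_in())
```

```text
top beaker 4.699999999999989
top tube_rack 3.0413812651490892
top bottle 1.4142135623730951
scene beaker 2.1095023109729203
scene tube_rack 3.7643060449437287
the job is handed in; nothing more can be done
None
```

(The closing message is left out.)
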